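# Turn the back-to-front kit insert round in its case

### The job

Each of the two grey weighing-kit cases holds a white insert, and the insert's blue-striped end belongs at the case's blue end. One insert has been put in back to front: lift that one clear of its case by its black post, give it a half turn and lower it back into the same case so that it sits flat and fully home the right way round, then let go. Leave the other insert as it is.

Things in the scene. Friction and masses are not known exactly. Their poses are not given: they have to be found in the camera images.
- insert_a_grip (a point): Loose white insert block, 120x80x32 mm, about 0.25 kg, one of two alike. Blue stripe and two 30 mm wells at one end, three 16 mm wells at the other. Black 24 mm square post, sides along x and y, stands 60 mm above mid-deck. Point: on post axis, 70 mm above underside, 38 above deck, 22 below post top; x to blue end, z up. Sits in case_a.
- case_a_blue (a point): Fixed grey open case, 153x113 mm, rim 34 mm high, one end wall blue. Opening 125x85 mm at floor (4 mm thick), walls slope out to 145x105 mm at rim and guide the insert in. Point: on floor at foot of blue end wall, mid-width; x from case middle to blue end, z up. Floor middle is 62.5 mm along -x; a seated insert's post stands over it.
- insert_b_grip (a point): Loose white insert block, 120x80x32 mm, about 0.25 kg, one of two alike. Blue stripe and two 30 mm wells at one end, three 16 mm wells at the other. Black 24 mm square post, sides along x and y, stands 60 mm above mid-deck. Point: on post axis, 70 mm above underside, 38 above deck, 22 below post top; x to blue end, z up. Sits in case_b.
- case_b_blue (a point): Fixed grey open case, 153x113 mm, rim 34 mm high, one end wall blue. Opening 125x85 mm at floor (4 mm thick), walls slope out to 145x105 mm at rim and guide the insert in. Point: on floor at foot of blue end wall, mid-width; x from case middle to blue end, z up. Floor middle is 62.5 mm along -x; a seated insert's post stands over it.

How it is judged:
By the outcome, as a careful person would: the job done as asked, in the order asked, and still so for the second after the job is handed in, with the robot touching nothing.
It also fails if it takes over 40 s, if anything falls off the work surface, if the arm or the gripper's body presses on something with over 40 N, if the wrist force passes 120 N, or if a joint passes its speed limit or range.

### The arm

A 6-joint arm with a two-finger parallel gripper is mounted at the origin on a cart in front of the work surface, level with it; the furniture and walls round the work are solid. World frame = base frame: x ahead of the robot, y to its left, z up, the work surface at z = 0. Lengths are in mm, angles in rad, forces in N, time in s.
With the tool pointing down it reaches from about 350 to 775 mm from the base axis. Payload 5.5 kg.
Tool frame: the origin (TCP) lies between the finger pads; the fingertips stand robot.nose_length ahead of it and the grasp point (between the pads) lies 5 mm behind it (robot.nose_length is the distance from the TCP to the fingertips, in mm); z points along the fingers, x is the direction in which the jaws open and shut, and the axes are right-handed (so a half turn about z gives the same grasp; the last joint's range is limited). The gripper opens to 85 mm and grips with 20 to 120 N. Pads are 22 mm wide; open, the fingers measure 114 mm over their backs; the gripper's body (76 mm by 85 mm) begins 54 mm behind the grasp point. The pads swing forward as they close: fully open they stand 13 mm farther back than shut.
Start: joints at [1.122, 0.313, 0.046, 1.304, 0, 1.431], TCP at [174.776, 547.835, 245.323] pointing down, gripper open.
Joint ranges: [-2.76, 2.76], [-0.86, 1.69], [-1.03, 1.26], [-2.2, 2.34], [-1.47, 1.5], [-3.14, 3.14]. Speed limits (rad/s): [2.57, 2.57, 3.14, 3.14, 3.14, 3.14].

### API

Orientations are given as a unit quaternion [x, y, z, w].
In Python, from rig import robot, imaging, workorder gives the robot as it stands.
- The arm moves only by the tool step_arm, never from a script. Its argument "increments" is one flat list of numbers, 7 for each row, row after row: the shift along the tool's x, y, z in m, then the turn, a rotation vector about the tool's x, y, z in degrees, then the opening, from -1 (shut) to 1 (fully open). A call has 1 to 10 rows; each row shifts and turns the commanded pose from where the row before left it, along the tool's axes as they then stand; what a row does not reach is not made up. A row lasts 1/10 s, in which the tool goes at most 50 mm and 8.59 degrees, less where a joint would pass 70% of its speed; a pose out of reach is approached as far as the arm can. A call with a gripper value outside its range is refused whole. The fingers move at their own pace and stop on an object; "squeeze" is the grip in N (left out, the last holds). Time passes only in rows, so rows that do not move let the fingers close. It gives the time, the measured TCP pose, the force and the opening at its end, in the units of the state.
- robot.get_obs(): the state, without advancing time (a new reading comes with each control period).
- imaging.get_image(name): name is "scene" or "side" or "wrist"; returns the picture (420x560x3 uint8, blue, green, red); there is no depth.
- imaging.get_calibration(name): a dict with "fovy" (degrees; the focal length in pixels is half the picture's height over the tangent of half this angle, whatever the lens; pixels are square), "cx", "cy" (the principal point, pixels), "distortion" ([k1, k2, p1, p2, k3] as OpenCV has them; the pictures are not rectified), "view" (4x4, takes a point from world to camera coordinates). Camera axes: x right, y down, z forward; pixel columns grow to the right and rows downward; lengths in mm; the calibration is good to about 2 mm. A picture is of the moment at which its call begins: read the wrist's pose just before it. get_calibration takes no time and is no camera call; for the wrist camera it gives the pose at the moment of the call.
- workorder.close_job(): hands the job in, once; it reports no verdict.
The state is a dict: "clock": time; "joints": joint angles; "joint_velocities": joint speeds; "joint_torque": joint torques, N m; "eef_pos": TCP position; "eef_rot": TCP orientation; "contact_force": force on the tool from outside, world axes, zero at the start; "wrist_torque": the same for the moment, N m; "finger_gap": finger opening in mm.
Only numpy, scipy, OpenCV 4.12 (cv2) and the standard library are available. Lean on these libraries where they do the work, as an engineer would, in place of code of your own. Each camera call takes 0.05 s, during which the arm holds its last target. There are 200 camera calls.

## Working session

There is one attempt and no reset: what is moved stays moved. The work goes in short steps, Python scripts to look and compute and a tool call to move; the robot and the scene stay as the last step left them, time stands still between calls to the robot, and variables do not carry over. Pictures are saved under pics/ and viewed, about 8 in all and at most 12, crops included, and the job is handed in when it is done.

Besides the shell and the picture viewer there is one more tool, called as name(argument=value, ...) on one line, values as JSON. step_arm: Moves the arm, as the interface text tells. Its arguments: {"type":"object","properties":{"increments":{"type":"array"},"squeeze":{"type":"number"}},"required":["increments"]}

```bash
mkdir -p pics; ls
python3 - <<'E'
from rig import robot, imaging
import cv2
print(robot.nose_length, robot.get_obs())
for n in ["scene","side"]:
    cv2.imwrite(f"pics/{n}0.png",imaging.get_image(n)); c=imaging.get_calibration(n); print(n,c)
E
```

```text
pics
14.0 {'clock': 0.0, 'joints': array([1.12237193e+00, 3.13977030e-01, 4.49533491e-02, 1.30355566e+00,
       7.51679253e-06, 1.43122746e+00]), 'joint_velocities': array([ 0.00096598, -0.00125801, -0.00012332, -0.00068355, -0.00051545,
        0.00193056]), 'joint_torque': array([-1.55474885e-03, -4.80628502e+01,  2.98531383e+01,  1.92296872e-02,
       -3.22806791e-04, -2.36279092e-06]), 'eef_pos': array([174.56215427, 547.35931573, 244.41163432]), 'eef_rot': array([ 8.07455104e-01,  5.89928351e-01, -7.87791309e-04,  4.17355049e-04]), 'contact_force': array([ 0.55952603, -0.482925  ,  0.31094394]), 'wrist_torque': array([0.0117271 , 0.01096989, 0.04043362]), 'finger_gap': 85.56772876313092}
scene {'fovy': 42.84053594608093, 'cx': 280.31253239294307, 'cy': 206.90019685001675, 'distortion': array([0.04367256, 0.        , 0.        , 0.        , 0.        ]), 'view': array([[ 5.22306173e-01, -8.52632691e-01, -1.46204352e-02,
        -2.72674557e+02],
       [-4.08394534e-01, -2.35050124e-01, -8.82023437e-01,
         3.05596689e+02],
       [ 7.48605481e-01,  4.66657191e-01, -4.70978661e-01,
         8.11557871e+02],
       [ 0.00000000e+00,  0.00000000e+00,  0.00000000e+00,
         1.00000000e+00]])}
side {'fovy': 47.828110694245844, 'cx': 274.3410559946294, 'cy': 207.42058093459102, 'distortion': array([-0.03686775,  0.        ,  0.        ,  0.        ,  0.        ]), 'view': array([[-9.41714282e-01, -3.36364729e-01, -5.74283446e-03,
         5.51488720e+02],
       [-1.81848606e-01,  5.23331728e-01, -8.32499241e-01,
         1.39923896e+02],
       [ 2.83028789e-01, -7.82932099e-01, -5.53996420e-01,
         9.17284250e+02],
       [ 0.00000000e+00,  0.00000000e+00,  0.00000000e+00,
         1.00000000e+00]])}
```

View pics/scene0.png

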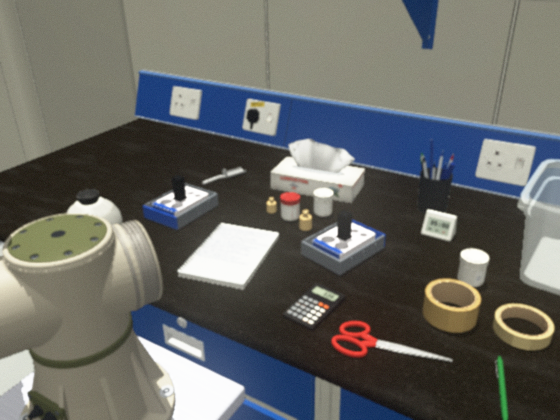

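View pics/side0.png

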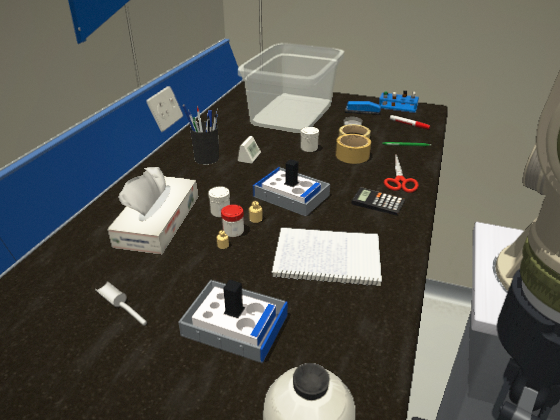

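The near case (side ~235,315) has its stripe at the blue end. The far one (side ~290,187, scene ~343,243) looks reversed. I'll crop it to confirm and get the contours.

```bash
cat > h.py <<'E'
import numpy as np, cv2
from rig import robot, imaging
def K(c):
    f=210/np.tan(np.radians(c["fovy"]/2)); return np.array([[f,0,c["cx"]],[0,f,c["cy"]],[0,0,1.]])
def ray(c,uv):
    p=cv2.undistortPoints(np.array([[uv]],float),K(c),c["distortion"])[0,0]
    V=c["view"]; R=V[:3,:3]; return -R.T@V[:3,3], R.T@np.array([p[0],p[1],1])
def onz(c,uv,z):
    o,d=ray(c,uv); return o+d*(z-o[2])/d[2]
def tri(c1,u1,c2,u2):
    (a,d),(b,e)=ray(c1,u1),ray(c2,u2); s=np.linalg.lstsq(np.c_[d,-e],b-a,rcond=None)[0]
    p,q=a+d*s[0],b+e*s[1]; return (p+q)/2,np.linalg.norm(p-q)
def proj(c,P):
    V=c["view"]; return cv2.projectPoints(np.array(P,float).reshape(-1,3),cv2.Rodrigues(V[:3,:3])[0],V[:3,3],K(c),c["distortion"])[0][:,0]
E
python3 - <<'E'
from h import *
a=cv2.imread("pics/scene0.png")[195:285,290:400]; b=cv2.imread("pics/side0.png")[150:225,240:340]
d=cv2.imread("pics/side0.png")[270:365,170:300]
r=lambda i:cv2.resize(i,(400,300),interpolation=cv2.INTER_CUBIC)
cv2.imwrite("pics/crop.png",np.vstack([np.hstack([r(a),r(b)]),np.hstack([r(d),r(cv2.imread("pics/scene0.png")[170:235,130:230])])]))
E
```

```text
(no output)
```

View pics/crop.png

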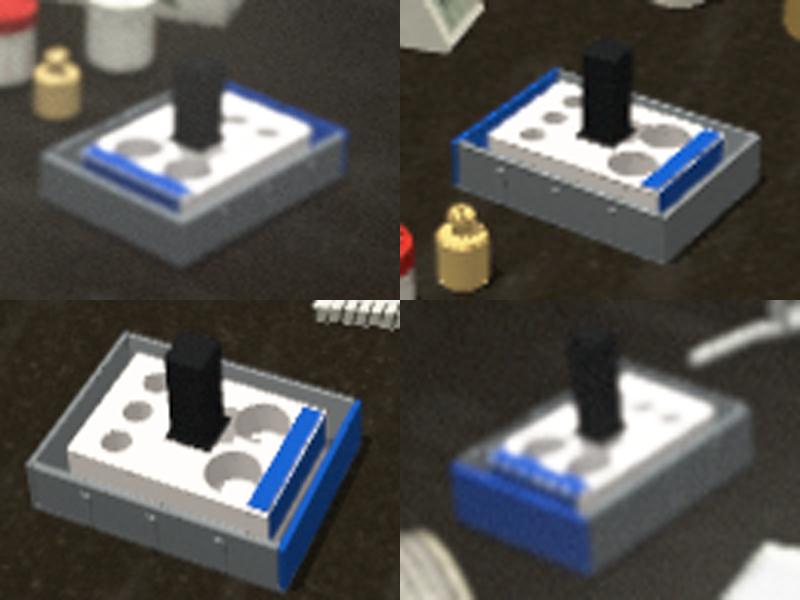

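Run:
```python
from h import *
s=imaging.get_calibration("scene"); d=imaging.get_calibration("side")
for n,u,v,z in [("L/bl",(352.7,220.5),(253.25,185),34),("T/bl",(384.9,234.6),(279.25,167.5),34),("R",(340,258.6),(330,185),34),("B",(301.6,242.4),(305.75,202.5),34),("post",(345,214.5),(291.75,162),96)]:
    print(n,onz(s,u,z).round(1),onz(d,v,z).round(1),[np.round(x,1) for x in tri(s,u,d,v)])
```

```text
L/bl [ 661.9 -111.3   34. ] [670.3 -84.8  34. ] [array([ 678.7, -103.6,   22.7]), np.float64(1.9)]
T/bl [ 639.8 -198.8   34. ] [ 639.4 -188.9   34. ] [array([ 642.9, -197.1,   30.5]), np.float64(2.8)]
R [ 504.2 -155.3   34. ] [ 493.7 -146.1   34. ] [array([ 498.4, -155.2,   32.7]), np.float64(9.5)]
B [519.3 -56.3  34. ] [527.2 -51.7  34. ] [array([526.6, -53.5,  31.1]), np.float64(3.9)]
post [ 576.1 -129.6   96. ] [ 583.2 -117.6   96. ] [array([ 585.5, -125.7,   90.9]), np.float64(1.1)]
```

Run:
```python
from h import *
s=imaging.get_calibration("scene"); d=imaging.get_calibration("side")
for n,u,v in [("bottle",(88,194),(311,376)),("tissue",(320,143),(146,170)),("pens",(433,142),(203,108))]:
    print(n,[np.round(x,1) for x in tri(s,u,d,v)])
```

```text
bottle [array([377.3, 436.8,  89. ]), np.float64(1.5)]
tissue [array([854. ,  76.3, 125.6]), np.float64(3.5)]
pens [array([ 863.4, -214.9,  168.5]), np.float64(19.7)]
```

step_arm(increments=[-0.026,0.03,0,0,0,0,1,-0.026,0.03,0,0,0,0,1,-0.026,0.03,0,0,0,0,1,-0.026,0.03,0,0,0,0,1,-0.026,0.03,0,0,0,0,1,-0.026,0.03,0,0,0,0,1,-0.026,0.03,0,0,0,0,1,-0.026,0.03,0,0,0,0,1,-0.026,0.03,0,0,0,0,1,-0.026,0.03,0,0,0,0,1])

```text
clock: 1.1
eef_pos: [381.9, 207.4, 245.1]
eef_rot: [0.807, 0.59, -0.0, -0.0]
contact_force: [0.8, 0.1, -0.7]
finger_gap: 85.0
```

step_arm(increments=[-0.026,0.029,0,0,0,0,1,-0.026,0.029,0,0,0,0,1,-0.026,0.029,0,0,0,0,1,-0.026,0.029,0,0,0,0,1,-0.026,0.029,0,0,0,0,1,-0.026,0.029,0,0,0,0,1,-0.026,0.029,0,0,0,0,1,-0.026,0.029,0,0,0,0,1,-0.026,0.029,0,0,0,0,1,-0.026,0.029,0,0,0,0,1])

```text
clock: 2.1
eef_pos: [579.2, -128.3, 244.8]
eef_rot: [0.808, 0.59, -0.0, -0.0]
contact_force: [-0.8, 0.4, 1.0]
finger_gap: 85.1
```

step_arm(increments=[0,0,0,0,0,8.5,1,0,0,0,0,0,8.5,1,0,0,0,0,0,8.5,1,0,0,0,0,0,8.5,1,0,0,0,0,0,8.5,1,0,0,0,0,0,8.5,1,0,0,0,0,0,8.5,1,0,0,0,0,0,8.5,1,0,0,0,0,0,8.5,1,0,0,0,0,0,8.5,1])

```text
clock: 3.1
eef_pos: [578.5, -126.8, 244.7]
eef_rot: [0.994, -0.114, -0.001, -0.0]
contact_force: [0.1, 0.1, -0.6]
finger_gap: 85.3
```

```bash
cat >> h.py <<'E'
def state():
    from scipy.spatial.transform import Rotation as R
    o=robot.get_obs(); M=R.from_quat(o["eef_rot"]).as_matrix()
    print("t",round(o["clock"],2),"pos",o["eef_pos"].round(1),"yaw",np.degrees(np.arctan2(M[1,0],M[0,0])).round(2),"z",M[:,2].round(3),"F",o["contact_force"].round(1),"gap",round(o["finger_gap"],1),"j",o["joints"].round(2)); return o["eef_pos"],M
E
python3 - <<'E'
from h import *
state(); i=imaging.get_image("wrist"); cv2.imwrite("pics/w1.png",i)
c=imaging.get_calibration("wrist"); np.save("w1.npy",c["view"]); V=c["view"]; print(-V[:3,:3].T@V[:3,3], V[2,:3],c["fovy"],c["distortion"])
E
```

```text
t 3.1 pos [ 578.5 -126.8  244.7] yaw -13.05 z [-0.001  0.001 -1.   ] F [ 0.1  0.1 -0.6] gap 85.3 j [-0.35  0.35  0.09  1.32  0.    1.45]
[593.99877949 -58.1987814  372.27261412] [-0.06598526 -0.27143778 -0.96019138] 70.81469883874556 [-0.0341947  0.         0.         0.         0.       ]
```

View pics/w1.png

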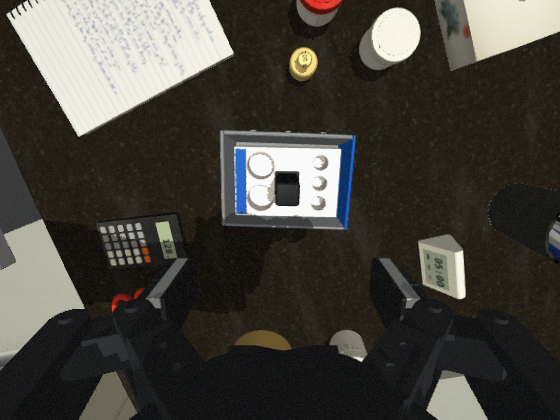

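Wrist view confirms it: the case's blue end is on the right (x≈350) and the insert's stripe on the left (x≈240). Post top is near (287,182).

```bash
cat >> h.py <<'E'
def rect(c,mask,z):
    mask=cv2.morphologyEx(mask.astype(np.uint8)*255,cv2.MORPH_CLOSE,np.ones((3,3)))
    ct=max(cv2.findContours(mask,0,2)[0],key=cv2.contourArea)
    P=np.array([onz(c,p[0],z)[:2] for p in ct],np.float32)
    (x,y),(w,h),a=cv2.minAreaRect(P)
    if w<h: w,h,a=h,w,a+90
    return np.round([x,y,w,h,(a+90)%180-90],1), np.round(ct[:,0].mean(0),1)
E
python3 - <<'E'
from h import *
i=cv2.imread("pics/w1.png"); c=imaging.get_calibration("wrist"); c["view"]=np.load("w1.npy")
h=cv2.cvtColor(i,cv2.COLOR_BGR2HSV); g=i.max(2)
box=np.zeros(g.shape,bool); box[122:240,212:365]=1
blue=(h[...,1]>120)&(abs(h[...,0].astype(int)-110)<15)&(g>60)
ins=box&((g>150)|(blue)); ins[:,335:]=0
case=box&((g>55))
# top of post: dark square
post=np.zeros_like(box); post[165:210,270:305]=1; print(g[165:212:3,287],g[172,262:312:3], g[195,262:312:3])
cv2.imwrite("pics/m.png",np.hstack([ins*255,case*255]).astype(np.uint8)[110:250])
print("insert",rect(c,ins,36)); print("case",rect(c,case,34))
bl=box&blue; L=bl.copy();L[:,280:]=0; R=bl.copy();R[:,:320]=0
print("stripe",rect(c,L,36),"blue wall",rect(c,R,34))
for p in [(222,131),(355,136),(348,229),(221,226)]: print(onz(c,p,34).round(1))
print("rows",g[115:240:2,300],"cols",g[150,214:362:2])
E
```

```text
[250 250 112  18  22  19  27  61  58  55  49  49  47  39 250 250] [251 250 251 132 192  56  60  62  65  66  67  67  85 250 251 251 250] [250 250 182 179 171  50  53  51  50  53  45  48  36 250 250 250 250]
insert (array([ 581.8, -120.2,  118.4,   84.5,  -14.8]), array([275.3, 166.4]))
case (array([ 583.4, -121.5,  156.2,  114.2,  -15.8]), array([292.6, 162.5]))
stripe (array([ 530.6, -109.4,   75.2,   11.4,   74.6]), array([237.4, 187.1])) blue wall (array([ 647.6, -139.6,  112.3,   17.9,   75.7]), array([345.6, 175. ]))
[526.1 -49.8  34. ]
[669.  -89.3  34. ]
[ 642.3 -196.2   34. ]
[ 493.  -156.7   34. ]
rows [ 37  39  38  38  38  37  35  39  35 134 145  79  67  70  70 165 135 249
 250 250 250 250 250 250 250 250 250 251 250 246 250 250 251 251 242 239
 239 239 239 239 242 241 245 246 247 250 250 251 250 250 250  73  62  63
  63  65  84  25  24  26  13  21  22] cols [ 37  33  39  98 148  88  85  85  84  87 217 206 204 206 207 208 240 250
 250 250 250 250 250 250 250 250 251 250 251 250 250 250 250 250 251 251
 251 250 250 250 251 251 251 250 250 250 250 250 250 250 250 250 250 251
 250 250 250 250 250 250 250 251 250 250 103 102 104 100 105 178 150  51
  35  38]
```

```bash
python3 -c "
import cv2;i=cv2.imread('pics/w1.png')[115:245,205:370];cv2.imwrite('pics/w1c.png',cv2.resize(i,None,fx=4.6,fy=4.6,interpolation=cv2.INTER_CUBIC))"
```

```text
(no output)
```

View pics/w1c.png

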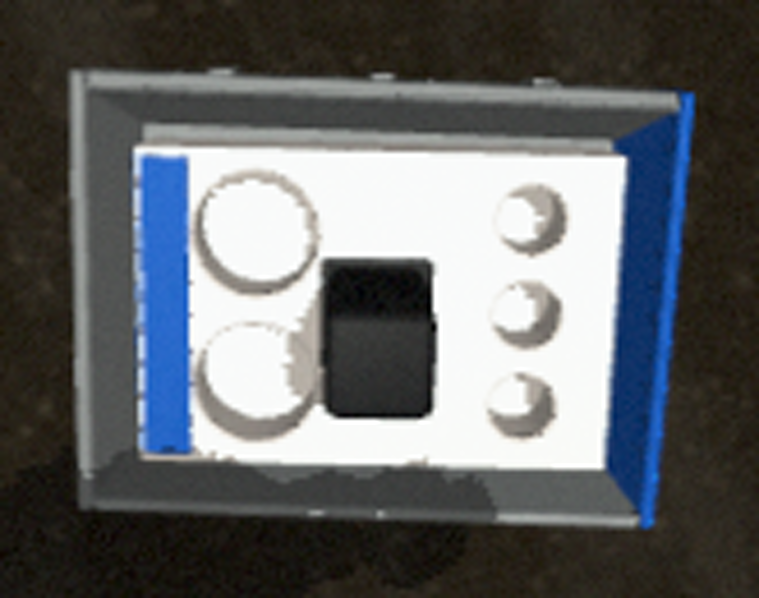

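Run:
```python
from h import *
c=imaging.get_calibration("wrist"); c["view"]=np.load("w1.npy")
for n,z,pp in [("rim",34,[(72,72),(692,95),(648,525),(82,508)]),("deck",36,[(133,145),(627,155),(605,470),(140,458)]),("post",96,[(324,316),(434,316),(431,416),(327,416)])]:
    P=np.array([onz(c,(205+x/4.6,115+y/4.6),z)[:2] for x,y in pp]); a=P[1]-P[0];b=P[2]-P[3];d=P[0]-P[3];e=P[1]-P[2]
    an=lambda v:np.degrees(np.arctan2(v[1],v[0])).round(1)
    print(n,P.mean(0).round(1),[np.linalg.norm(v).round(1) for v in (a,b,d,e)],an(a),an(b),an(d)-90,an(e)-90)
```

```text
rim [ 582.3 -122.6] [np.float64(150.2), np.float64(149.7), np.float64(111.4), np.float64(110.8)] -15.4 -15.2 -15.299999999999997 -15.599999999999994
deck [ 582.9 -123. ] [np.float64(120.3), np.float64(120.8), np.float64(79.7), np.float64(80.6)] -14.5 -14.9 -14.700000000000003 -14.400000000000006
post [ 582.8 -122.8] [np.float64(22.7), np.float64(21.9), np.float64(21.4), np.float64(21.4)] -13.4 -13.4 -12.099999999999994 -14.200000000000003
```

step_arm(increments=[0.0033,-0.0049,0.02,0,0,1.6,1,0,0,0.02,0,0,0,1,0,0,0.02,0,0,0,1,0,0,0.02,0,0,0,1,0,0,0.02,0,0,0,1,0,0,0.02,0,0,0,1,0,0,0.02,0,0,0,1,0,0,0.02,0,0,0,1,0,0,0.016,0,0,0,1,0,0,0,0,0,0,1])

```text
clock: 4.15
eef_pos: [580.9, -122.0, 66.4]
eef_rot: [0.992, -0.123, -0.003, -0.001]
contact_force: [-0.3, 0.4, -0.8]
finger_gap: 85.7
```

```bash
python3 -c "
from h import *
p,M=state(); print((M.T@(np.array([582.8,-122.8,69])-p)).round(1))"
```

```text
t 4.15 pos [ 580.9 -122.    66.4] yaw -14.16 z [-0.005  0.002 -1.   ] F [-0.3  0.4 -0.8] gap 85.7 j [-0.34  0.46 -0.19  0.92  0.    1.48]
[ 2.   0.3 -2.6]
```

step_arm(increments=[0.002,0,-0.002,0,0,0.4,1,0,0,0,0,0,0,-1,0,0,0,0,0,0,-1,0,0,0,0,0,0,-1,0,0,0,0,0,0,-1,0,0,0,0,0,0,-1,0,0,0,0,0,0,-1,0,0,0,0,0,0,-1,0,0,0,0,0,0,-1,0,0,0,0,0,0,-1], squeeze=60)

```text
clock: 5.15
eef_pos: [585.2, -123.3, 71.8]
eef_rot: [0.992, -0.128, 0.0, 0.0]
contact_force: [-1.2, -0.7, 5.7]
finger_gap: 23.7
```

```bash
python3 -c "
from h import *
state()"
```

```text
t 5.15 pos [ 585.2 -123.3   71.8] yaw -14.69 z [ 0.001 -0.    -1.   ] F [-1.2 -0.7  5.7] gap 23.7 j [-0.34  0.46 -0.18  0.93  0.    1.49]
```

step_arm(increments=[0,0,-0.005,0,0,0,-1,0,0,-0.01,0,0,0,-1,0,0,-0.01,0,0,0,-1,0,0,-0.01,0,0,0,-1,0,0,-0.015,0,0,0,-1,0,0,-0.015,0,0,0,-1,0,0,-0.015,0,0,0,-1,0,0,-0.01,0,0,0,-1,0,0,0,0,0,0,-1,0,0,0,0,0,0,-1])

```text
clock: 6.15
eef_pos: [585.1, -123.3, 161.3]
eef_rot: [0.992, -0.128, 0.0, -0.0]
contact_force: [0.5, -0.0, -3.2]
finger_gap: 23.2
```

step_arm(increments=[0,0,0,0,0,-4,-1,0,0,0,0,0,-8,-1,0,0,0,0,0,-8,-1,0,0,0,0,0,-8,-1,0,0,0,0,0,-8,-1,0,0,0,0,0,-8,-1,0,0,0,0,0,-8,-1,0,0,0,0,0,-8,-1,0,0,0,0,0,-8,-1,0,0,0,0,0,-8,-1])

```text
clock: 7.15
eef_pos: [584.4, -123.1, 160.0]
eef_rot: [0.859, 0.512, -0.001, -0.001]
contact_force: [-0.5, -0.6, -3.1]
finger_gap: 23.1
```

```bash
python3 -c "
from h import *
state(); cv2.imwrite('pics/w2.png',imaging.get_image('wrist'))"
```

```text
t 7.15 pos [ 584.4 -123.1  160. ] yaw 61.64 z [-0.002  0.001 -1.   ] F [-0.5 -0.6 -3.1] gap 23.1 j [-0.34  0.39 -0.05  1.13  0.    0.15]
```

View pics/w2.png

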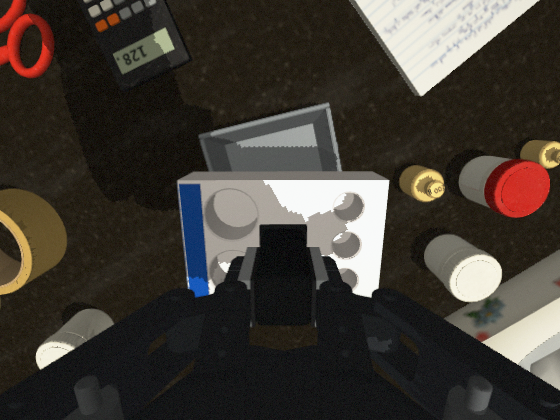

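step_arm(increments=[0,0,0,0,0,-8,-1,0,0,0,0,0,-8,-1,0,0,0,0,0,-8,-1,0,0,0,0,0,-8,-1,0,0,0,0,0,-8,-1,0,0,0,0,0,-8,-1,0,0,0,0,0,-8,-1,0,0,0,0,0,-8,-1,0,0,0,0,0,-8,-1,0,0,0,0,0,-8,-1])

```text
clock: 8.2
eef_pos: [584.5, -123.1, 160.2]
eef_rot: [0.33, 0.944, 0.0, -0.001]
contact_force: [0.4, 0.2, -3.5]
finger_gap: 23.5
```

step_arm(increments=[0,0,0,0,0,-8,-1,0,0,0,0,0,-8,-1,0,0,0,0,0,-7,-1,0,0,0,0,0,0,-1,0,0,0,0,0,0,-1,0,0,0,0,0,0,-1])

```text
clock: 8.8
eef_pos: [584.9, -123.3, 160.9]
eef_rot: [0.138, 0.99, 0.0, -0.0]
contact_force: [0.1, 1.3, -3.1]
finger_gap: 23.3
```

```bash
python3 -c "
from h import *
p,M=state(); print((M.T@(np.array([582.4,-122.6,69])-p)).round(1)); c=imaging.get_calibration('wrist'); np.save('w3.npy',c['view']); i=imaging.get_image('wrist'); cv2.imwrite('pics/w3.png',i)"
```

```text
t 8.8 pos [ 584.9 -123.3  160.9] yaw 164.14 z [-0.001  0.    -1.   ] F [ 0.1  1.3 -3.1] gap 23.3 j [-0.34  0.39 -0.05  1.13  0.   -1.64]
[ 2.5 -0.  91.9]
```

View pics/w3.png

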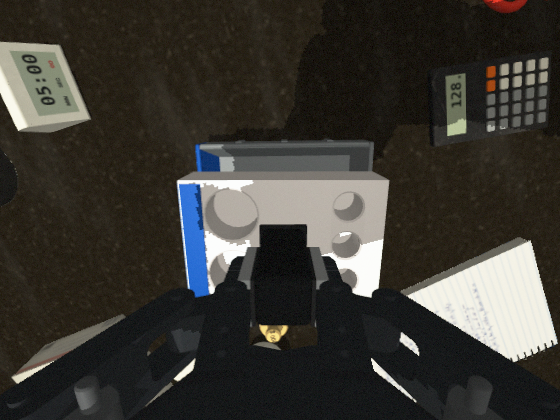

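Run:
```python
from h import *
c=imaging.get_calibration("wrist"); c["view"]=np.load("w3.npy")
p,M=state()
for z,u in [(34,(196.5,145.5)),(34,(373,142.5)),(125.2,(179.5,182)),(125.2,(388.5,181)),(93.2,(188,172)),(93.2,(380,172))]:
    q=onz(c,u,z); print(z,q.round(1),(M.T@(q-p)).round(1))
```

```text
t 8.85 pos [ 584.9 -123.3  161. ] yaw 164.18 z [-0.  0. -1.] F [ 1.   0.  -3.7] gap 23.5 j [-0.34  0.39 -0.05  1.13  0.   -1.64]
34 [ 639.4 -195.1   34. ] [-72.  -54.3 127. ]
34 [ 495.  -156.6   34. ] [ 77.4 -56.6 127. ]
125.2 [ 628.9 -177.5  125.2] [-57.  -40.2  35.8]
125.2 [ 515.7 -145.9  125.2] [ 60.5 -40.6  35.8]
93.2 [ 633.5 -179.5   93.2] [-62.1 -40.9  67.8]
93.2 [ 510.5 -144.5   93.2] [ 65.8 -40.7  67.8]
```

step_arm(increments=[0.0017,0.0005,0.01,0,0,-0.7,-1,0,0,0.015,0,0,0,-1,0,0,0.015,0,0,0,-1,0,0,0.015,0,0,0,-1,0,0,0.01,0,0,0,-1,0,0,0.006,0,0,0,-1,0,0,0.004,0,0,0,-1,0,0,0.004,0,0,0,-1,0,0,0.002,0,0,0,-1,0,0,0,0,0,0,-1])

```text
clock: 9.85
eef_pos: [583.6, -122.4, 80.3]
eef_rot: [0.13, 0.991, 0.0, 0.0]
contact_force: [-0.8, 0.5, -2.8]
finger_gap: 23.2
```

```bash
python3 -c "
from h import *
state()"
```

```text
t 9.85 pos [ 583.6 -122.4   80.3] yaw 165.01 z [ 0.  0. -1.] F [-0.8  0.5 -2.8] gap 23.2 j [-0.34  0.45 -0.17  0.95  0.   -1.65]
```

step_arm(increments=[0,0,0.002,0,0,0,-1,0,0,0.002,0,0,0,-1,0,0,0.002,0,0,0,-1,0,0,0.001,0,0,0,-1,0,0,0,0,0,0,-1,0,0,0,0,0,0,-1])

```text
clock: 10.45
eef_pos: [583.6, -122.4, 73.3]
eef_rot: [0.13, 0.991, 0.0, 0.0]
contact_force: [-1.2, -0.7, -2.5]
finger_gap: 23.1
```

step_arm(increments=[0,0,0.001,0,0,0,-1,0,0,0,0,0,0,-1,0,0,0,0,0,0,-1])

```text
clock: 10.75
eef_pos: [583.6, -122.3, 72.3]
eef_rot: [0.13, 0.991, 0.0, 0.0]
contact_force: [-0.2, 0.1, -3.7]
finger_gap: 23.8
```

```bash
python3 -c "
from h import *
state()"
```

```text
t 10.75 pos [ 583.6 -122.3   72.3] yaw 165.01 z [ 0.  0. -1.] F [-0.2  0.1 -3.7] gap 23.8 j [-0.34  0.46 -0.18  0.93  0.   -1.65]
```

Still hanging. I'll go on down until the floor pushes back.

step_arm(increments=[0,0,0.001,0,0,0,-1,0,0,0,0,0,0,-1,0,0,0,0,0,0,-1])

```text
clock: 11.05
eef_pos: [583.8, -122.4, 71.9]
eef_rot: [0.13, 0.991, -0.0, 0.0]
contact_force: [-1.3, 1.2, 2.5]
finger_gap: 23.6
```

step_arm(increments=[0,0,0.0005,0,0,0,-1,0,0,0,0,0,0,-1,0,0,0,0,0,0,-1])

```text
clock: 11.35
eef_pos: [583.7, -122.4, 71.8]
eef_rot: [0.13, 0.991, -0.0, 0.0]
contact_force: [-2.3, 1.8, 5.7]
finger_gap: 23.3
```

step_arm(increments=[0,0,0.0005,0,0,0,-1,0,0,0,0,0,0,-1,0,0,0,0,0,0,-1])

```text
clock: 11.65
eef_pos: [583.8, -122.4, 71.8]
eef_rot: [0.13, 0.991, -0.0, 0.001]
contact_force: [-3.7, 2.1, 9.6]
finger_gap: 23.2
```

Contact came at 71.8 mm, the same height as when I gripped it, so it's on the floor. Opening and withdrawing.

step_arm(increments=[0,0,-0.001,0,0,0,-1,0,0,0,0,0,0,0,0,0,0,0,0,0,1,0,0,0,0,0,0,1,0,0,0,0,0,0,1,0,0,0,0,0,0,1,0,0,0,0,0,0,1,0,0,0,0,0,0,1,0,0,0,0,0,0,1,0,0,0,0,0,0,1])

```text
clock: 12.65
eef_pos: [583.6, -122.3, 71.3]
eef_rot: [0.13, 0.991, 0.0, 0.0]
contact_force: [1.0, -0.5, 0.8]
finger_gap: 85.3
```

step_arm(increments=[0,0,-0.01,0,0,0,1,0,0,-0.02,0,0,0,1,0,0,-0.02,0,0,0,1,0,0,-0.025,0,0,0,1,0,0,-0.025,0,0,0,1,0,0,-0.025,0,0,0,1,0,0,-0.025,0,0,0,1,0,0,-0.02,0,0,0,1,0,0,0,0,0,0,1,0,0,0,0,0,0,1])

```text
clock: 13.65
eef_pos: [583.8, -122.4, 241.9]
eef_rot: [0.13, 0.991, -0.0, 0.001]
contact_force: [-0.0, -0.2, -1.1]
finger_gap: 85.7
```

```bash
python3 -c "
from h import *
state(); c=imaging.get_calibration('wrist'); np.save('w4.npy',c['view']); i=imaging.get_image('wrist'); cv2.imwrite('pics/w4.png',i)
s=imaging.get_image('side'); cv2.imwrite('pics/s4.png',s)
cv2.imwrite('pics/c4.png',np.hstack([cv2.resize(i[100:260,200:380],(400,356)),cv2.resize(s[145:234,240:340],(400,356),interpolation=2)]))"
```

```text
t 13.65 pos [ 583.8 -122.4  241.9] yaw 165.01 z [ 0.001 -0.    -1.   ] F [-0.  -0.2 -1.1] gap 85.7 j [-0.34  0.36  0.1   1.31  0.   -1.65]
```

View pics/c4.png

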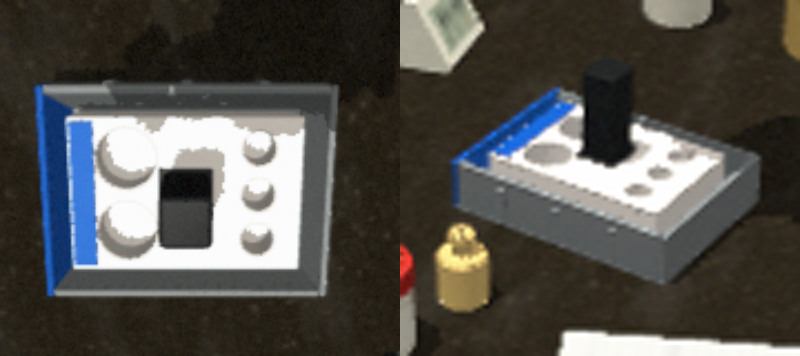

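The stripe (wrist crop x≈80) now lies at the case's blue wall. One last numeric check on seating, then I'll hand in.

Run:
```python
from h import *
c=imaging.get_calibration("wrist"); c["view"]=np.load("w4.npy"); k=180/400
for n,z,pp in [("rim",34,[(38,86),(338,86),(325,294),(50,295)]),("deck",36,[(65,114),(305,114),(298,270),(72,268)])]:
    P=np.array([onz(c,(200+x*k,100+y*k),z)[:2] for x,y in pp])
    print(n,P.mean(0).round(1),[np.linalg.norm(P[i]-P[j]).round(1) for i,j in ((0,1),(2,3),(0,3),(1,2))],[np.degrees(np.arctan2(*(P[i]-P[j])[::-1])).round(1) for i,j in ((0,1),(3,2))])
d=imaging.get_calibration("side")
for (x,y) in [(487,152),(660,228),(723,155)]: print("deck corner side",onz(d,(240+(x-400)/4,145+y/4),36).round(1))
```

```text
rim [ 581.1 -122.5] [np.float64(149.7), np.float64(149.9), np.float64(111.1), np.float64(110.4)] [np.float64(-15.0), np.float64(-14.8)]
deck [ 582.2 -123.6] [np.float64(120.3), np.float64(121.0), np.float64(81.2), np.float64(82.3)] [np.float64(-15.0), np.float64(-15.5)]
deck corner side [652.9 -97.4  36. ]
deck corner side [528.6 -50.2  36. ]
deck corner side [ 515.7 -141.2   36. ]
```

```bash
python3 -c "
from rig import workorder
print(workorder.close_job())"
```

```text
the job is handed in; nothing more can be done
None
```

The back-to-front insert was the one in the farther case, near (582, -123). I lifted it by its post, turned it 180°, lowered it back into the same case and let go. The job was handed in at about 13.7 s, and the other insert was never touched.

**Checks that passed**
- **Orientation:** in the last wrist and side pictures, the blue stripe lies at the case's blue end.
- **Seated height:** the insert met the floor at the same tool height as when I gripped it (71.8 mm), pushing back with 9.6 N at most.
- **Flat and centred:** from the wrist picture, the deck measures about 120 x 81 mm at the seated height (true size 120 x 80). It is centred within about 2 mm of the case and turned the same way within about 0.5°.
- **Robot clear:** the gripper is open, about 170 mm above where it let go.

**Check that disagreed:** three deck corners taken by eye from the side picture did not give a matching rectangle. I put that down to rough picks from the enlarged crop and relied on the wrist view and the contact height.

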